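Extend the snow brush to its second stop and hold it ready

ROBOT

A 6-joint arm with a two-finger parallel gripper is mounted at the origin on the work surface. World frame = base frame: x ahead of the robot, y to its left, z up, the work surface at z = 0. Lengths are in m, angles in rad, forces in N, time in s.
With the tool pointing down it reaches from about 0.35 to 0.875 m from the base axis. Payload 4.2 kg.
Tool frame: the origin (TCP) lies midway between the tips of the shut fingers; the grasp point (between the pads) lies 19 mm behind it; x points along the fingers, y is the direction in which the jaws open and shut, and the axes are right-handed (so a half turn about x gives the same grasp; the last joint's range is limited). The gripper opens to 85 mm and grips with 20 to 120 N. Pads are 22 mm wide; open, the fingers measure 114 mm over their backs; the gripper's body (76 mm by 85 mm) begins 54 mm behind the grasp point. The pads swing forward as they close: fully open they stand 13 mm farther back than shut.
Start: joints at [0.259, 0.385, 0.008, 0, -1.194, -0.259], TCP at [0.625, 0, 0.231] pointing down, gripper open.
Joint ranges: [-3.14, 3.14], [-1.21, 2.06], [-1.07, 1.41], [-3.16, 2.05], [-2.99, -0.16], [-3.1, 3.1]. Speed limits (rad/s): [2.79, 2.79, 3.14, 3.14, 3.14, 3.14].

INTERFACE

Orientations are given as a unit quaternion [w, x, y, z].
In Python, from cell import state, grab_frame, job_done gives the robot as it stands. The module is installed in compiled form; this text tells all that it offers.
- The arm moves only by the tool servo_tool, never from a script. Its argument "steps" is a list of rows, each a list of 7 numbers: the shift along the tool's x, y, z in mm, then the turn, a rotation vector about the tool's x, y, z in units of 6 degrees (1.0 is 6 degrees), then the finger opening in mm, from 0 to 85.4. A call has 1 to 10 rows; each row shifts and turns the commanded pose from where the row before left it, along the tool's axes as they then stand; what a row does not reach is not made up. A row lasts 1/12 s, in which the tool goes at most 41.7 mm and 7.16 degrees, less where a joint would pass 70% of its speed; a pose out of reach is approached as far as the arm can. A call is refused whole if a number of a shift passes 41.7 or a number of a turn 1, either way. A call with a gripper value outside its range is refused whole. The fingers move at their own pace and stop on an object; "grip_force" is the grip in N (left out, the last holds). Time passes only in rows, so rows that do not move let the fingers close. It gives the time, the measured TCP pose, the force and the opening at its end, in the units of the state.
- state(): the state, without advancing time (a new reading comes with each control period).
- grab_frame(name): name is "scene" or "side" or "wrist"; returns a dict with "img" (420x560x3 uint8, blue, green, red), "z_map" (420x560 float32, m along the optical axis (not along the pixel's ray), 0 where there is no reading), "fx", "fy", "cx", "cy" (pixels), "position" and "rotation" of the camera in the world; the wrist camera has in their place "mount" (4x4, takes a point from camera to tool coordinates, whose origin is the TCP and whose axes are the tool frame's). Camera axes: x right, y down, z forward; pixel columns grow to the right and rows downward; lengths in m; the calibration is good to about 2 mm. A picture is of the moment at which its call begins: read the wrist's pose just before it.
- job_done(): hands the job in, once; it reports no verdict.
The state is a dict: "time_s": time; "q": joint angles; "qvel": joint speeds; "effort": joint torques, N m; "tool_pos": TCP position; "tcp_rot": TCP orientation; "force": force on the tool from outside, world axes, zero at the start; "torque": the same for the moment, N m; "width": opening from 0.0 (shut) to 1.0 (fully open).
Only numpy, scipy, OpenCV 4.12 (cv2) and the standard library are available. Lean on these libraries where they do the work, as an engineer would, in place of code of your own. Each camera call takes 0.05 s, during which the arm holds its last target. There are 200 camera calls.

TASK

Get the telescoping snow brush ready for use: squeeze in the release button on the side of its grip, draw the handle out, and let the button spring back so that the handle locks at the second stop. Then take the brush by its shaft at the balance point and lift it level out of the pine cradle. Finish still holding it, locked and level, about a hand's breadth above where it lay, and leave the other things on the bench where they are.

Things in the scene. Friction and masses are not known exactly. Their poses are not given: they have to be found in the camera images.
- brush: telescoping snow brush lying level on its cradle, axis 65 mm above the bench; 0.34 to 0.42 kg. Origin on its axis, x along it to the grip, z up, y to the button side. Along x, mm: blade -315 to -268, 92 wide; bristle block to -137, bristles 47 below axis; shoulder 46 wide to -121 (bears on the cradle when pulled); neck 30 square to -98; bare aluminium shaft 26 square to 37; collar 30 square to 69
- handle (a joint): how far the handle is drawn out of the collar along brush +x, m: 0 collapsed, first stop 0.060, second 0.120, third 0.180 (the end); each lock has 2 mm play either way. Sliding takes 3 to 4 N. Three stop holes show in the shaft's +y side; the steel lock pin fills the one it is locked in
- button (a joint): how far the release button is in, m: 0 out (locked in a stop) to 0.006; 3 N starts it, 7 N presses it fully. Beyond 0.005 the handle slides. Let go between two stops it stays at 0.004, its pin riding on the tube wall; the handle still slides until the pin snaps into the next stop hole and the button comes out to 0. There it holds against pulling until pressed again
- button_face (a point): centre of the outer face of the release button, a grey pad 22 mm long and 16 mm high on the +y side of the grip, 6.5 mm proud when out, pressed towards brush -y. Pinch it against the opposite side of the grip to press it: the width over both is 36.5 mm out, 30.5 mm pressed. Moves with the handle
- grip_hold (a point): point on the axis of the black rubber grip, on its plain part, 58 mm beyond the button along brush +x; moves with the handle. The grip is 30 mm wide, 32 mm high, and runs from 90 mm before this point to 32 mm beyond it; then an end flange 40 mm wide, 42 mm high. Stands free over the bench
- grip_end (a point): the end of the grip's flange, on the axis, 44 mm beyond grip_hold
- balance (a point): point on the axis of the bare shaft, at brush x = -20 mm, between the cradle's uprights: the brush, drawn out to the second stop, balances here (within 15 mm along the axis)
- blade_tip (a point): the tip of the scraper blade, on the brush's axis
- cradle: pine cradle fixed to the bench: base board 290 x 110 mm, 18 mm thick; two uprights 18 mm thick, 96 mm wide, 77 mm high at x = -110 and +50 mm, each with an open-topped notch 34 mm wide, floor 50 mm above the bench, in which the brush lies. Origin on the bench below the brush's origin, axes as the brush's. 142 mm free between the uprights, 47 mm under the brush's axis
- key_bowl: steel bowl of keys, 128 mm across, 48 mm high, loose; origin under its centre
- wax_tin: flat round tin, 76 mm across, 27 mm high, loose; origin under its centre
- hook_jar: open glass jar of brass hooks, 80 mm across, 92 mm high, loose; origin under its centre
- shoehorn: dark wooden shoehorn lying flat, about 210 mm long, 38 mm wide, 10 mm high, loose
- ice_scraper: short hand ice scraper lying flat, about 205 mm long, 90 mm wide, 16 mm high, loose
- boot_brush: wooden boot brush standing on its bristles, 160 x 52 x 46 mm, loose

How it is judged:
On the way, in this order (a step that is already met when the one before it is completed fails the run):
1. the release button is pressed in with the handle still collapsed (value of joint button above 0.0045 m and value of joint handle below 0.01 m), for 0.05 s.
2. the handle is locked at the second stop, the button sprung back out (value of joint handle between 0.116 and 0.125 m and value of joint button below 0.0015 m), for 0.2 s.
At the end, for the whole second after the job is handed in: held still by the fingers alone, clear of the cradle; handle at the second stop (drawn out 116 to 125 mm), button out (under 1.5 mm in); axis within 0.25 rad of level; blade tip and grip end each at least 100 mm above the bench (35 mm above where they lay) (all of step 2 and height (world z) of each of blade_tip, grip_end above 0.1 m and angle between brush's own x axis and vertical between 1.32 and 1.82 rad and contact force between the fingers and brush above 2 N and contact force between brush and cradle below 0.3 N and linear speed of brush below 0.05 m/s); the arm keeps its last pose, push and grip.
It fails at once if a bystander is pushed more than 30 mm or tipped (distance of any of key_bowl, wax_tin, hook_jar, shoehorn, ice_scraper, boot_brush from where it was at the start of the episode above 0.03 m or angle between any of hook_jar, key_bowl, boot_brush's own z axis and vertical above 0.5 rad).
It also fails if it takes over 51 s, if anything falls off the work surface, if the arm or the gripper's body presses on something with over 40 N, if the wrist force passes 120 N, or if a joint passes its speed limit or range.

## Working session

There is one attempt and no reset: what is moved stays moved. The work goes in short steps, Python scripts to look and compute and a tool call to move; the robot and the scene stay as the last step left them, time stands still between calls to the robot, and variables do not carry over. Pictures are saved under pics/ and viewed, about 8 in all and at most 12, crops included, and the job is handed in when it is done.

Besides the shell and the picture viewer there is one more tool, called after ">>>" in YAML: its name, and indented under it one key for each argument. servo_tool: Moves the arm, as the interface text tells. Its arguments: {"type":"object","properties":{"steps":{"type":"array"},"grip_force":{"type":"number"}},"required":["steps"]}

```bash
mkdir -p pics; cat > h.py <<'E'
import numpy as np, cv2
from cell import state, grab_frame, job_done
from scipy.spatial.transform import Rotation as R
def rot(q): return R.from_quat([q[1],q[2],q[3],q[0]]).as_matrix()
def shot(name,fn):
    s=state(); f=grab_frame(name)
    if name=="wrist":
        T=np.eye(4);T[:3,:3]=rot(s["tcp_rot"]);T[:3,3]=s["tool_pos"];T=T@np.array(f["mount"])
    else:
        T=np.eye(4);r=np.array(f["rotation"]);T[:3,:3]=r if r.shape==(3,3) else rot(r);T[:3,3]=f["position"]
    cv2.imwrite("pics/"+fn+".png",f["img"])
    np.savez("pics/"+fn+".npz",z=f["z_map"],T=T,k=[f["fx"],f["fy"],f["cx"],f["cy"]],img=f["img"])
def px(fn,u,v,w=1):
    d=np.load("pics/"+fn+".npz");fx,fy,cx,cy=d["k"]
    z=np.median(d["z"][v-w:v+w+1,u-w:u+w+1]);return (d["T"]@[(u-cx)/fx*z,(v-cy)/fy*z,z,1])[:3].round(4)
def cloud(fn):
    d=np.load("pics/"+fn+".npz");fx,fy,cx,cy=d["k"];z=d["z"];v,u=np.mgrid[:z.shape[0],:z.shape[1]]
    return np.stack([(u-cx)/fx*z,(v-cy)/fy*z,z],-1)@d["T"][:3,:3].T+d["T"][:3,3]
E
python3 -c "
from h import *
shot('scene','s1');shot('side','d1')
s=state();print(s)
a=cv2.imread('pics/s1.png');b=cv2.imread('pics/d1.png')
for n in('s1','d1'):print(np.load('pics/'+n+'.npz')['T'].round(3))
"
```

```text
{'time_s': 0.1, 'q': array([ 2.58600550e-01,  3.85511487e-01,  6.77662571e-03, -4.28510250e-04,
       -1.19397793e+00, -2.58588412e-01]), 'qvel': array([-0.00133083, -0.00035762,  0.0026317 ,  0.00220414, -0.00048108,
        0.00101028]), 'effort': array([-2.41840362e-04, -3.93318665e+01,  1.88929778e+01,  4.19793829e+00,
       -2.58899068e-03, -3.31562532e-06]), 'tool_pos': array([6.24493756e-01, 1.97569340e-05, 2.30318239e-01]), 'tcp_rot': array([ 0.49952133, -0.49950089,  0.50055114,  0.50042567]), 'force': array([ 0.05276681, -0.49497369, -0.95232526]), 'torque': array([-0.0228046 , -0.02999824,  0.01701006]), 'width': 1.003727342027686}
[[ 0.387  0.665 -0.639  1.324]
 [ 0.922 -0.264  0.284 -0.242]
 [ 0.019 -0.699 -0.715  0.886]
 [ 0.     0.     0.     1.   ]]
[[ 0.855 -0.355  0.378  0.223]
 [-0.519 -0.603  0.606 -0.43 ]
 [ 0.013 -0.714 -0.7    0.695]
 [ 0.     0.     0.     1.   ]]
```

View pics/s1.png

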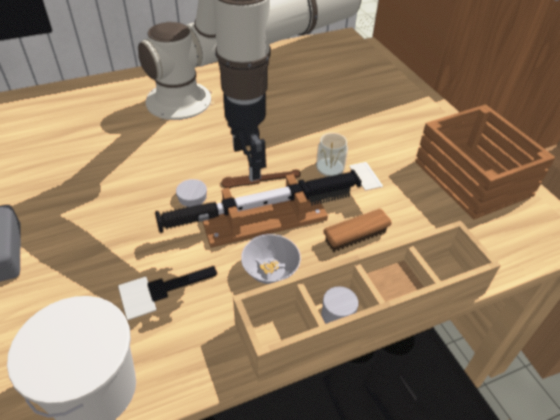

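View pics/d1.png

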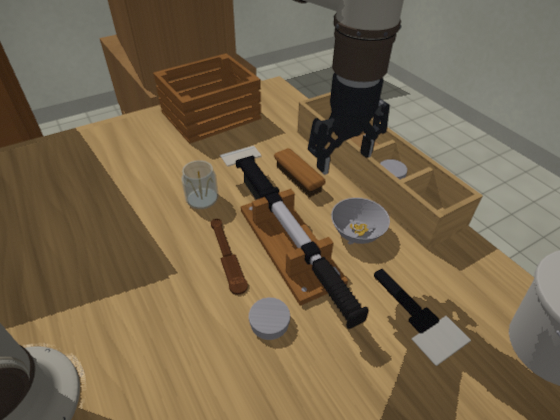

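```bash
python3 -c "
from h import *
for n,p in (('s1',[(162,221),(180,216),(200,211),(225,206),(265,197),(305,189),(340,183),(356,180),(270,260),(192,192),(332,155),(357,229)]),('d1',[(357,315),(340,292),(325,270),(312,252),(290,220),(275,200),(262,185),(245,163),(360,222),(270,318),(200,185),(230,265),(300,170)])):
  for q in p: print(n,q,px(n,*q))
a=cv2.imread('pics/s1.png')[140:260,140:380];b=cv2.imread('pics/d1.png')[140:340,210:400]
cv2.imwrite('pics/c1.png',np.vstack([cv2.resize(a,(720,360),interpolation=2)]))
cv2.imwrite('pics/c2.png',cv2.resize(b,(570,600),interpolation=2))
"
```

```text
s1 (162, 221) [ 0.5544 -0.1728  0.0765]
s1 (180, 216) [ 0.5569 -0.1328  0.0792]
s1 (200, 211) [ 0.5596 -0.0879  0.0803]
s1 (225, 206) [ 0.565  -0.0313  0.0799]
s1 (265, 197) [0.5695 0.0638 0.0778]
s1 (305, 189) [0.5827 0.159  0.0814]
s1 (340, 183) [0.5896 0.2483 0.0757]
s1 (356, 180) [0.5926 0.2905 0.0737]
s1 (270, 260) [0.6999 0.0236 0.0178]
s1 (192, 192) [ 0.4405 -0.0775  0.0279]
s1 (332, 155) [0.4877 0.2796 0.0733]
s1 (357, 229) [0.7119 0.2306 0.0462]
d1 (357, 315) [ 0.5341 -0.1836  0.0829]
d1 (340, 292) [ 0.5385 -0.1315  0.0807]
d1 (325, 270) [ 0.5442 -0.0787  0.08  ]
d1 (312, 252) [ 0.5484 -0.0306  0.079 ]
d1 (290, 220) [0.5586 0.0641 0.0771]
d1 (275, 200) [0.561  0.1285 0.0803]
d1 (262, 185) [0.5614 0.1859 0.0796]
d1 (245, 163) [0.5658 0.2754 0.0792]
d1 (360, 222) [0.733  0.0347 0.0049]
d1 (270, 318) [ 0.4235 -0.0848  0.026 ]
d1 (200, 185) [0.4435 0.26   0.0758]
d1 (230, 265) [0.4206 0.074  0.0069]
d1 (300, 170) [0.6892 0.2227 0.0443]
```

View pics/c2.png

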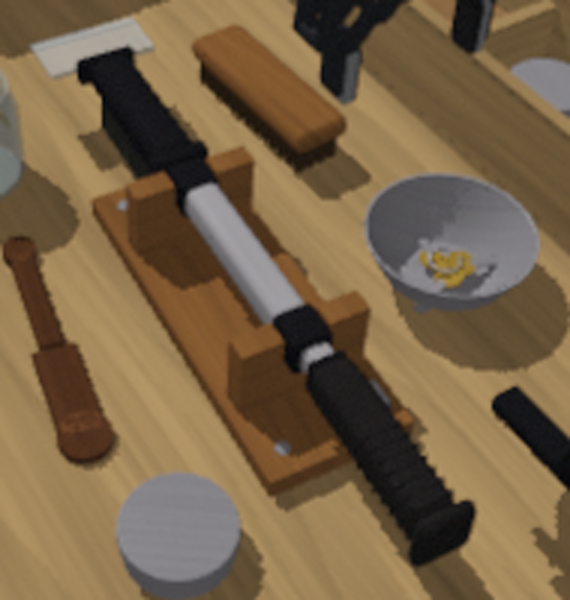

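```bash
python3 -c "
from h import *
for n in('s1','d1'):
  P=cloud(n).reshape(-1,3)
  for y in np.arange(-.2,.32,.02):
    m=(abs(P[:,1]-y)<.008)&(P[:,2]>.070)&(P[:,2]<.1)&(abs(P[:,0]-.565)<.06)
    if m.sum(): q=P[m];print(n,round(y,2),m.sum(),q.min(0)[0].round(4),q.max(0)[0].round(4),np.median(q[:,2]).round(4))
"
```

```text
s1 -0.18 91 0.5251 0.5656 0.0836
s1 -0.16 90 0.53 0.5598 0.0803
s1 -0.14 90 0.5304 0.5636 0.0804
s1 -0.12 92 0.5298 0.5651 0.0802
s1 -0.1 87 0.5339 0.5719 0.0799
s1 -0.08 95 0.5365 0.5711 0.0802
s1 -0.06 82 0.5378 0.5677 0.0799
s1 -0.04 65 0.5385 0.569 0.0752
s1 -0.02 208 0.5062 0.604 0.0774
s1 -0.0 76 0.5079 0.5697 0.0779
s1 0.02 67 0.5448 0.5726 0.0772
s1 0.04 65 0.5465 0.5721 0.0769
s1 0.06 63 0.5498 0.5746 0.0774
s1 0.08 62 0.548 0.5781 0.0774
s1 0.1 61 0.5529 0.5788 0.0766
s1 0.12 66 0.5528 0.5837 0.0768
s1 0.14 209 0.5178 0.6161 0.0774
s1 0.16 123 0.5175 0.5918 0.0794
s1 0.18 82 0.552 0.5889 0.0787
s1 0.2 75 0.5527 0.589 0.079
s1 0.22 79 0.5558 0.5917 0.0788
s1 0.24 80 0.5575 0.5943 0.0789
s1 0.26 78 0.5603 0.5942 0.0788
s1 0.28 74 0.5603 0.5978 0.0791
s1 0.3 81 0.5367 0.6222 0.0753
d1 -0.18 210 0.5202 0.5586 0.0824
d1 -0.16 146 0.526 0.5562 0.08
d1 -0.14 145 0.528 0.5577 0.0799
d1 -0.12 139 0.5291 0.5592 0.0798
d1 -0.1 133 0.5309 0.5677 0.0798
d1 -0.08 134 0.5319 0.5684 0.0793
d1 -0.06 105 0.5342 0.5622 0.079
d1 -0.04 93 0.5371 0.5641 0.075
d1 -0.02 318 0.5053 0.6023 0.0766
d1 -0.0 92 0.5053 0.5668 0.0768
d1 0.02 82 0.5413 0.5653 0.0768
d1 0.04 78 0.544 0.5682 0.0767
d1 0.06 78 0.5443 0.5704 0.0766
d1 0.08 71 0.5462 0.5714 0.0767
d1 0.1 67 0.5481 0.5726 0.0766
d1 0.12 80 0.5488 0.6081 0.0772
d1 0.14 244 0.515 0.6129 0.0765
d1 0.16 119 0.5198 0.5872 0.0799
d1 0.18 84 0.5492 0.5828 0.0782
d1 0.2 73 0.5504 0.5848 0.0783
d1 0.22 69 0.5529 0.5862 0.0786
d1 0.24 70 0.5535 0.5884 0.0789
d1 0.26 64 0.5558 0.5888 0.0789
d1 0.28 56 0.5569 0.5956 0.0783
d1 0.3 51 0.5514 0.601 0.0753
```

View pics/c1.png

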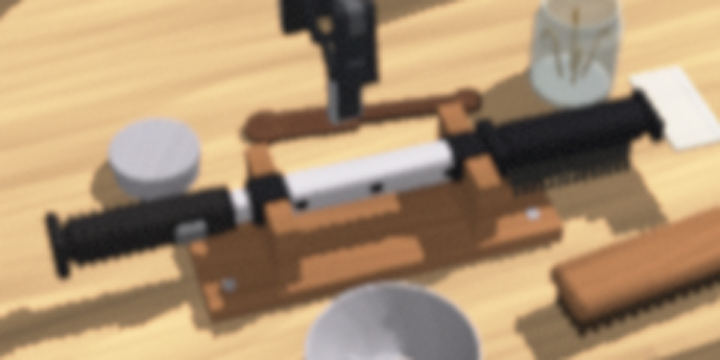

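```bash
python3 -c "
from h import *
for q in [(203,217),(200,217),(206,216),(198,218),(209,216)]: print(px('s1',*q,0))
ax=np.array([-.078,-.997]);O=np.array([.5598,.06])
for n in('s1','d1'):
  P=cloud(n).reshape(-1,3);d=P[:,:2]-O;a=d@ax;b=d@[.997,-.078];z=P[:,2]
  for nm,m in(('up',(abs(b)>20e-3)&(abs(b)<46e-3)&(z>.073)&(z<.08)),('grip',(abs(b)<.012)&(z>.0785)&(z<.09)),('flange',(abs(b)<.018)&(z>.0825)&(z<.09)),('btn',(b>.0185)&(b<.025)&(z>.058)&(z<.074)&(a>.09)&(a<.22))):
    h,e=np.histogram(a[m],np.arange(-.3,.3,.005));print(n,nm,[(round(x,3),int(c)) for x,c in zip(e,h) if c>1])
"
```

```text
[ 0.5711 -0.0853  0.0712]
[ 0.5689 -0.0915  0.0715]
[ 0.571  -0.0783  0.0715]
[ 0.562  -0.0949  0.0626]
[ 0.5653 -0.0703  0.0627]
s1 up [(np.float64(-0.245), 3), (np.float64(-0.24), 7), (np.float64(-0.235), 3), (np.float64(-0.11), 4), (np.float64(-0.105), 6), (np.float64(-0.1), 4), (np.float64(-0.095), 18), (np.float64(-0.09), 31), (np.float64(-0.085), 35), (np.float64(-0.08), 34), (np.float64(-0.075), 7), (np.float64(0.065), 22), (np.float64(0.07), 32), (np.float64(0.075), 37), (np.float64(0.08), 38), (np.float64(0.085), 7), (np.float64(0.15), 2)]
s1 grip [(np.float64(-0.24), 2), (np.float64(-0.23), 9), (np.float64(-0.225), 8), (np.float64(-0.22), 13), (np.float64(-0.215), 12), (np.float64(-0.21), 8), (np.float64(-0.205), 13), (np.float64(-0.2), 10), (np.float64(-0.195), 10), (np.float64(-0.19), 13), (np.float64(-0.185), 11), (np.float64(-0.18), 11), (np.float64(-0.175), 9), (np.float64(-0.17), 12), (np.float64(-0.165), 12), (np.float64(-0.16), 11), (np.float64(-0.155), 10), (np.float64(-0.15), 12), (np.float64(-0.145), 13), (np.float64(-0.14), 10), (np.float64(-0.135), 13), (np.flo
[... 4745 characters left out ...]
8), 29), (np.float64(0.185), 29), (np.float64(0.19), 28), (np.float64(0.195), 32), (np.float64(0.2), 30), (np.float64(0.205), 34), (np.float64(0.21), 35), (np.float64(0.215), 31), (np.float64(0.22), 33), (np.float64(0.225), 37), (np.float64(0.23), 17), (np.float64(0.235), 18), (np.float64(0.24), 42), (np.float64(0.245), 33)]
d1 flange [(np.float64(-0.105), 2), (np.float64(-0.1), 2), (np.float64(0.16), 2), (np.float64(0.17), 2), (np.float64(0.175), 2), (np.float64(0.18), 3), (np.float64(0.185), 2), (np.float64(0.2), 5), (np.float64(0.215), 2), (np.float64(0.22), 3), (np.float64(0.235), 26), (np.float64(0.24), 58), (np.float64(0.245), 16)]
d1 btn [(np.float64(0.145), 2), (np.float64(0.15), 3)]
```

>>> servo_tool:
  steps:
    - [20,19,-21,0,0,0,70]
    - [20,19,-21,0,0,0,70]
    - [20,19,-21,0,0,0,70]
    - [10,19,-20,0,0,0,70]
    - [0,0,0,0.75,0,0,70]
    - [0,0,0,0,0,0,70]

```text
time_s: 0.6
tool_pos: [0.5473, -0.0841, 0.1603]
tcp_rot: [0.519, -0.479, 0.521, 0.48]
force: [-0.5, 0.2, 0.5]
width: 0.819
```

```bash
python3 -c "
from h import *
shot('wrist','w1');s=state();print(s['tool_pos'],rot(s['tcp_rot']).round(3),s['width'],s['force'])
d=np.load('pics/w1.npz');Ti=np.linalg.inv(d['T']);fx,fy,cx,cy=d['k']
for w in [(.5486,-.0831,.081),(.5486+.0215*.997,-.0831-.0017,.065),(.5441,-.1409,.081),s['tool_pos']]:
  p=Ti@[*w,1];print(p[:2]/p[2]*[fx,fy]+[cx,cy])
"
```

```text
[ 0.54873474 -0.08342479  0.16114176] [[-0.    -0.997  0.078]
 [-0.     0.078  0.997]
 [-1.     0.    -0.   ]] 0.822161107783134 [1.12905807 0.48553282 0.44191886]
[283.70789607 218.70552593]
[254.9110713  212.33284012]
[283.11209989 133.46767971]
[282.21344952 269.58759118]
```

View pics/w1.png

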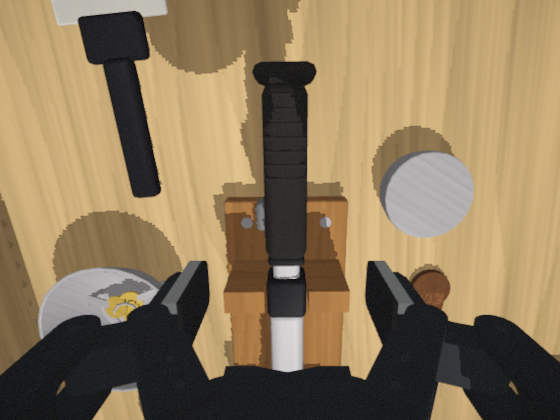

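>>> servo_tool:
  steps:
    - [30,0.5,2.3,0,0,0,60]
    - [30,0,0,0,0,0,60]
    - [30,0,0,0,0,0,60]
    - [27,0,0,0,0,0,60]
    - [0,0,0,0,0,0,60]

```text
time_s: 1.07
tool_pos: [0.5456, -0.0802, 0.0394]
tcp_rot: [0.516, -0.478, 0.522, 0.483]
force: [-0.1, 0.4, -0.4]
width: 0.703
```

>>> servo_tool:
  steps:
    - [0,0,0,0,0,0,45]
    - [0,0,0,0,0,0,30]
    - [0,0,0,0,0,0,25]
    - [0,0,0,0,0,0,25]
    - [0,0,0,0,0,0,25]
  grip_force: 30

```text
time_s: 1.48
tool_pos: [0.5498, -0.0804, 0.0464]
tcp_rot: [0.52, -0.481, 0.518, 0.48]
force: [-2.3, 1.5, 6.1]
width: 0.348
```

```bash
python3 -c "
from h import *
shot('scene','s2');s=state();print(s['tool_pos'],s['width']*85.4,s['force'])
a=cv2.imread('pics/s2.png')[140:260,140:380]
cv2.imwrite('pics/c3.png',cv2.resize(a,(720,360),interpolation=2))
"
```

```text
[ 0.54982051 -0.0803833   0.04645025] 29.522959558136776 [-2.46639909  1.84744061  7.18392986]
```

View pics/c3.png

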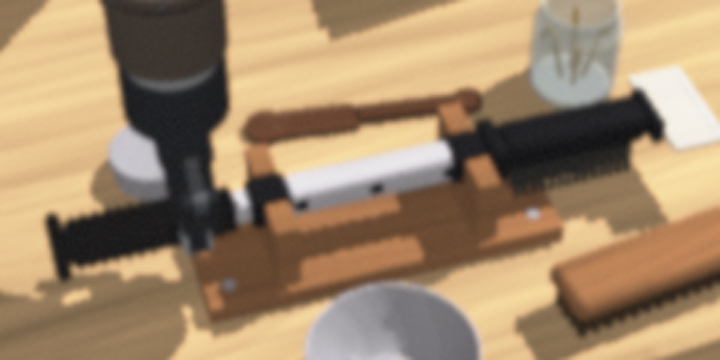

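>>> servo_tool:
  steps:
    - [0,0,-5,0,0,0,25]
    - [0,0,-10,0,0,0,25]
    - [0,0,-10,0,0,0,25]
    - [0,0,-10,0,0,0,25]
    - [0,0,0,0,0,0,25]

```text
time_s: 1.95
tool_pos: [0.5471, -0.1166, 0.0464]
tcp_rot: [0.52, -0.481, 0.518, 0.479]
force: [-1.2, -3.2, 5.3]
width: 0.349
```

```bash
python3 -c "
from h import *
shot('scene','s3');s=state();print(s['tool_pos'],s['width']*85.4,s['force'])
a=cv2.imread('pics/s3.png')[140:260,110:350]
cv2.imwrite('pics/c4.png',cv2.resize(a,(720,360),interpolation=2))
"
```

```text
[ 0.54710772 -0.1165712   0.04643862] 29.53739397372231 [-1.43319448 -2.97398771  5.7298532 ]
```

View pics/c4.png

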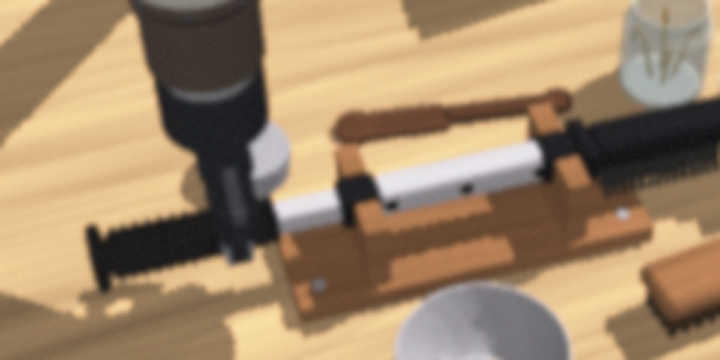

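>>> servo_tool:
  steps:
    - [0,0,-10,0,0,0,25]
    - [0,0,-10,0,0,0,25]
    - [0,0,-10,0,0,0,25]
    - [0,0,-10,0,0,0,25]
    - [0,0,-10,0,0,0,25]
    - [0,0,-8,0,0,0,25]
    - [0,0,0,0,0,0,25]

```text
time_s: 2.58
tool_pos: [0.5423, -0.1751, 0.0453]
tcp_rot: [0.52, -0.481, 0.519, 0.479]
force: [0.5, -3.4, 5.5]
width: 0.345
```

>>> servo_tool:
  steps:
    - [0,0,0,0,0,0,45]
    - [0,0,0,0,0,0,60]
    - [0,0,0,0,0,0,60]
    - [0,0,0,0,0,0,60]

```text
time_s: 2.92
tool_pos: [0.5406, -0.1731, 0.0436]
tcp_rot: [0.519, -0.48, 0.52, 0.481]
force: [-0.1, 0.8, 0.6]
width: 0.7
```

>>> servo_tool:
  steps:
    - [0,0,-20,0,0,0,60]
    - [0,0,-20,0,0,0,60]
    - [0,0.5,-18,0,0,0,60]
    - [0,0,0,0,0,0,45]
    - [0,0,0,0,0,0,25]
    - [0,0,0,0,0,0,25]
    - [0,0,0,0,0,0,25]
    - [0,0,0,0,0,0,25]
  grip_force: 40

```text
time_s: 3.58
tool_pos: [0.5363, -0.2306, 0.0442]
tcp_rot: [0.519, -0.48, 0.519, 0.48]
force: [-0.0, -1.6, -1.5]
width: 0.347
```

```bash
python3 -c "
from h import *
shot('scene','s4');s=state();print(s['tool_pos'],s['width']*85.4,s['force'])
a=cv2.imread('pics/s4.png')[140:260,80:320]
cv2.imwrite('pics/c5.png',cv2.resize(a,(720,360),interpolation=2))
"
```

```text
[ 0.53628912 -0.23057479  0.04416468] 29.764054228594517 [-0.01784762 -1.31115388 -0.56971288]
```

View pics/c5.png

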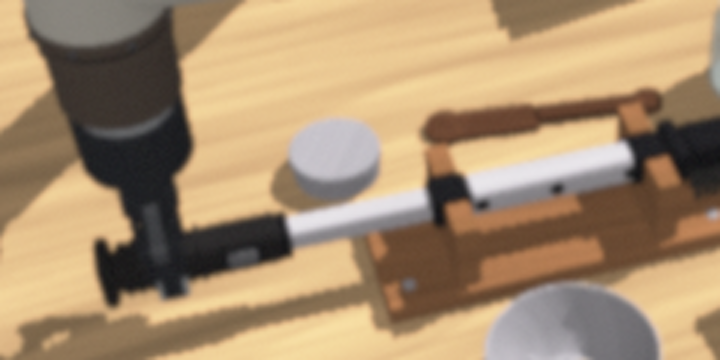

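>>> servo_tool:
  steps:
    - [0,0,-4,0,0,0,25]
    - [0,0,-4,0,0,0,25]
    - [0,0,-4,0,0,0,25]
    - [0,0,-3,0,0,0,25]
    - [0,0,-3,0,0,0,25]
    - [0,0,-2,0,0,0,25]
    - [0,0,-2,0,0,0,25]
    - [0,0,0,0,0,0,25]

```text
time_s: 4.3
tool_pos: [0.5345, -0.2522, 0.044]
tcp_rot: [0.519, -0.48, 0.519, 0.481]
force: [0.2, 4.2, -1.2]
width: 0.346
```

>>> servo_tool:
  steps:
    - [0,0,-1.5,0,0,0,25]
    - [0,0,-1.5,0,0,0,25]
    - [0,0,-1,0,0,0,25]
    - [0,0,0,0,0,0,25]

```text
time_s: 4.63
tool_pos: [0.5341, -0.2566, 0.0441]
tcp_rot: [0.519, -0.48, 0.519, 0.48]
force: [1.4, 2.9, -0.6]
width: 0.348
```

>>> servo_tool:
  steps:
    - [0,0,-1.5,0,0,0,25]
    - [0,0,-1.5,0,0,0,25]
    - [0,0,0,0,0,0,25]

```text
time_s: 4.88
tool_pos: [0.5338, -0.2601, 0.0441]
tcp_rot: [0.519, -0.48, 0.519, 0.48]
force: [0.5, 2.5, -1.1]
width: 0.344
```

```bash
python3 -c "
from h import *
shot('scene','s5');s=state();print(s['tool_pos'],s['width']*85.4,s['force'])
a=cv2.imread('pics/s5.png')[150:250,90:270]
cv2.imwrite('pics/c6.png',cv2.resize(a,(792,440),interpolation=2))
ax=np.array([-.078,-.997]);O=np.array([.5598,.06])
for n in('s4','s5','d1','s1'):
  P=cloud(n).reshape(-1,3);d=P[:,:2]-O;a=d@ax;b=d@[.997,-.078];z=P[:,2]
  m=(b>.0185)&(b<.025)&(z>.058)&(z<.074)&(a>.09)&(a<.33);print(n,np.sort(a[m].round(3))[::3], 'bmax')
  m=(z>.058)&(z<.072)&(abs(a-(.141 if n[0]+n[1]=='s1' else .26))<.03)&(b>.005)&(b<.03)
  h,e=np.histogram(b[m],np.arange(.005,.03,.001));print(h)
  m=(abs(b)<.012)&(z>.0785)&(z<.09)&(a>.1);h,e=np.histogram(a[m],np.arange(.1,.4,.004));print([round(x,3) for x,c in zip(e,h) if c>6][:3])
"
```

```text
[ 0.53378566 -0.26014248  0.04416278] 29.809179365375595 [ 0.50438076  3.3985387  -1.39493239]
s4 [0.233 0.235 0.239 0.28  0.283 0.3   0.33 ] bmax
[ 0  0  0  0  0  0  2  7 13 13 22 16 11  8  7  1  1  1  0  0  2  3  8  1]
[np.float64(0.2), np.float64(0.204), np.float64(0.208)]
s5 [0.25  0.257 0.259 0.261 0.262 0.264 0.265 0.267 0.269 0.27  0.272 0.273
 0.275 0.276 0.309 0.311 0.319 0.328] bmax
[ 0  0  1  0  2  3  6 14 17 24 11  6  4  3  9 12 11  5  0  0  0  0  0  0]
[np.float64(0.232), np.float64(0.236), np.float64(0.24)]
d1 [0.144 0.152] bmax
[3 0 1 4 1 2 1 3 0 1 2 1 1 0 0 0 0 0 0 0 0 0 0 0]
[np.float64(0.112), np.float64(0.116), np.float64(0.12)]
s1 [0.132 0.135 0.137 0.138 0.14  0.142 0.143 0.144 0.146 0.146 0.148 0.149
 0.151 0.153 0.235 0.237 0.239 0.241 0.242] bmax
[ 0  0  0  0  0  2  1  3 13 17 21  6 10  8  2  8 13  6  0  0  0  0  0  0]
[np.float64(0.108), np.float64(0.112), np.float64(0.116)]
```

View pics/c6.png

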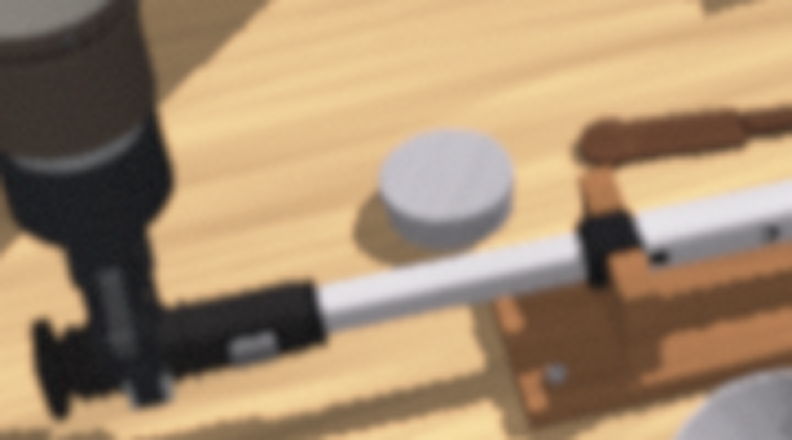

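>>> servo_tool:
  steps:
    - [0,0,-1,0,0,0,25]
    - [0,0,-1,0,0,0,25]
    - [0,0,0,0,0,0,25]
    - [0,0,0,0,0,0,25]

```text
time_s: 5.27
tool_pos: [0.5338, -0.2603, 0.044]
tcp_rot: [0.52, -0.479, 0.519, 0.481]
force: [1.2, 10.2, 0.2]
width: 0.348
```

>>> servo_tool:
  steps:
    - [0,0,2.5,0,0,0,25]
    - [0,0,0,0,0,0,45]
    - [0,0,0,0,0,0,60]
    - [0,0,0,0,0,0,60]
    - [-30,0,0,0,0,0,60]
    - [-30,0,0,0,0,0,60]
    - [-30,0,0,0,0,0,60]
    - [-10,0,20,0,0,0,60]
    - [0,0,40,0,0,0,60]
    - [0,0,40,0,0,0,60]

```text
time_s: 6.1
tool_pos: [0.5425, -0.1602, 0.1459]
tcp_rot: [0.521, -0.48, 0.519, 0.478]
force: [1.4, -0.3, -1.1]
width: 0.7
```

>>> servo_tool:
  steps:
    - [0,0,40,0,0,0,60]
    - [0,0,40,0,0,0,60]
    - [0,0,40,0,0,0,60]
    - [0,0,40,0,0,0,60]
    - [0,0,30,0,0,0,60]
    - [0,0,20,0,0,0,60]
    - [0,0,0,0,0,0,60]
    - [0,0,0,0,0,0,60]

```text
time_s: 6.77
tool_pos: [0.5586, 0.0501, 0.1445]
tcp_rot: [0.519, -0.481, 0.519, 0.48]
force: [0.1, -0.2, 0.6]
width: 0.703
```

```bash
python3 -c "
from h import *
shot('wrist','w2');s=state();print(s['tool_pos'],s['width']*85.4,s['force'])
ax=np.array([-.078,-.997]);O=np.array([.5598,.06]);d=s['tool_pos'][:2]-O
print('a,b',d@ax,d@[.997,-.078])
"
```

```text
[0.55833096 0.04919251 0.14435943] 60.33278724878585 [-0.6114649  -0.0374683   0.11265226]
a,b 0.010889653511223061 -0.0006216455760066672
```

View pics/w2.png

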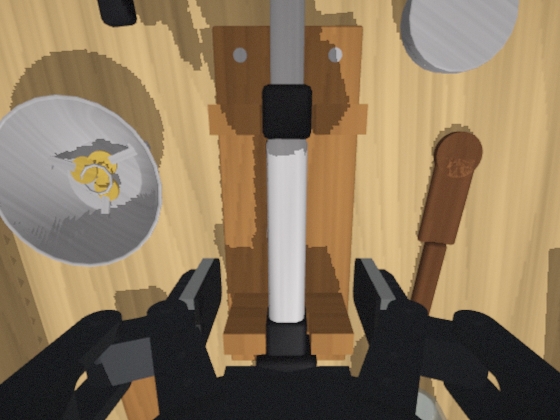

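>>> servo_tool:
  steps:
    - [30,0,1,0,0,0,60]
    - [30,0,0,0,0,0,60]
    - [25,0,0,0,0,0,60]
    - [15,0,0,0,0,0,60]
    - [0,0,0,0,0,0,45]
    - [0,0,0,0,0,0,20]
    - [0,0,0,0,0,0,20]
    - [0,0,0,0,0,0,20]
    - [0,0,0,0,0,0,20]
    - [0,0,0,0,0,0,20]
  grip_force: 80

```text
time_s: 7.65
tool_pos: [0.5599, 0.0503, 0.0455]
tcp_rot: [0.52, -0.481, 0.518, 0.479]
force: [4.2, -3.5, -3.7]
width: 0.378
```

>>> servo_tool:
  steps:
    - [-5,0,0,0,0,0,20]
    - [-10,0,0,0,0,0,20]
    - [-15,0,0,0,0,0,20]
    - [-15,0,0,0,0,0,20]
    - [-15,0,0,0,0,0,20]
    - [-15,0,0,0,0,0,20]
    - [-10,0,0,0,0,0,20]
    - [-5,0,0,0,0,0,20]
    - [0,0,0,0,0,0,20]
    - [0,0,0,0,0,0,20]

```text
time_s: 8.48
tool_pos: [0.5578, 0.0505, 0.1339]
tcp_rot: [0.519, -0.48, 0.52, 0.48]
force: [-0.1, -0.7, -3.3]
width: 0.379
```

```bash
python3 -c "
from h import *
shot('scene','s6');shot('side','d2');s=state();print(s['tool_pos'],s['width']*85.4,s['force'],s['torque'])
ax=np.array([-.078,-.997]);O=np.array([.5598,.06])
for n in('s6','d2'):
  P=cloud(n).reshape(-1,3);d=P[:,:2]-O;a=d@ax;b=d@[.997,-.078];z=P[:,2]
  for c in np.arange(-.24,.38,.04):
    m=(abs(a-c)<.008)&(abs(b)<.01)&(z>.1)&(z<.19); 
    if m.sum():print(n,round(c,2),np.median(z[m]).round(4),m.sum())
  m=(b>.0185)&(b<.025)&(z>.13)&(z<.175)&(a>.23)&(a<.3);print(a[m].round(3)[::3],b[m].max() if m.any() else 0)
a=cv2.imread('pics/s6.png')[90:290,60:420]
cv2.imwrite('pics/c7.png',cv2.resize(a,(792,440),interpolation=2))
"
```

```text
[0.55757718 0.05031262 0.13319733] 32.37028688676315 [-0.29758624 -0.31622106 -4.58915265] [-0.03768788  0.00315276 -0.04877386]
s6 -0.24 0.1661 28
s6 -0.2 0.1355 92
s6 -0.16 0.1366 101
s6 -0.12 0.1668 77
s6 -0.08 0.1688 56
s6 -0.04 0.1646 86
s6 0.0 0.1669 1
s6 0.04 0.1649 94
s6 0.08 0.168 64
s6 0.12 0.1623 80
s6 0.16 0.1619 86
s6 0.2 0.1622 90
s6 0.24 0.1676 90
s6 0.28 0.1697 76
s6 0.32 0.1691 88
s6 0.36 0.1728 60
[0.26  0.268 0.269 0.273] 0.020530626350933296
d2 -0.24 0.1646 20
d2 -0.2 0.1676 39
d2 -0.16 0.1677 40
d2 -0.12 0.168 43
d2 -0.08 0.1681 20
d2 -0.04 0.1651 3
d2 0.0 0.1657 24
d2 0.04 0.1661 55
d2 0.08 0.1679 64
d2 0.12 0.1632 49
d2 0.16 0.1631 54
d2 0.2 0.1632 64
d2 0.24 0.1681 85
d2 0.28 0.1692 103
d2 0.32 0.1693 128
d2 0.36 0.1726 149
[] 0
```

View pics/c7.png

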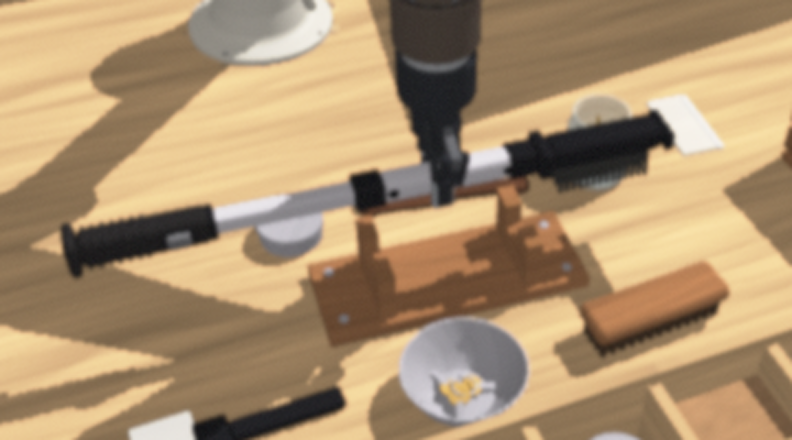

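>>> servo_tool:
  steps:
    - [0,0,0,0,0,0,20]
    - [0,0,0,0,0,0,20]
    - [0,0,0,0,0,0,20]
    - [0,0,0,0,0,0,20]
    - [0,0,0,0,0,0,20]
    - [0,0,0,0,0,0,20]
    - [0,0,0,0,0,0,20]
    - [0,0,0,0,0,0,20]
    - [0,0,0,0,0,0,20]
    - [0,0,0,0,0,0,20]

```text
time_s: 9.42
tool_pos: [0.5585, 0.0505, 0.1343]
tcp_rot: [0.519, -0.48, 0.519, 0.48]
force: [-0.1, -0.1, -3.4]
width: 0.381
```

```bash
python3 -c "
from h import *
shot('side','d3');shot('scene','s7');s=state();print(s['tool_pos'],s['width']*85.4,s['force'],s['torque'])
ax=np.array([-.078,-.997]);O=np.array([.5598,.06])
for n in('s6','s7','d2','d3'):
  P=cloud(n).reshape(-1,3);d=P[:,:2]-O;a=d@ax;b=d@[.997,-.078];z=P[:,2]
  print(n,[np.median(z[(abs(a-c)<.008)&(abs(b)<.01)&(z>.15)&(z<.19)]).round(4) for c in(-.16,-.12,.04,.16,.28,.32)])
  m=(abs(a-.16)<.02)&(abs(b)<.02)&(z>.14)&(z<.19);A=np.c_[a[m],b[m],np.ones(m.sum())];t=z[m]>.158;print('shaft dz/da,db',np.linalg.lstsq(A[t],z[m][t],rcond=None)[0].round(3))
a=cv2.imread('pics/d3.png')[60:340,200:420]
cv2.imwrite('pics/c8.png',cv2.resize(a,(471,600),interpolation=2))
"
```

```text
[0.55848761 0.05049965 0.13436269] 32.35641936408843 [ 0.12990172  0.26744356 -3.48194269] [-0.032518   -0.03282277  0.01717967]
s6 [np.float64(0.1691), np.float64(0.1685), np.float64(0.1657), np.float64(0.1623), np.float64(0.1698), np.float64(0.1695)]
shaft dz/da,db [ 0.007 -0.134  0.162]
s7 [np.float64(0.1696), np.float64(0.1693), np.float64(0.1665), np.float64(0.163), np.float64(0.1704), np.float64(0.1701)]
shaft dz/da,db [-0.018 -0.169  0.166]
d2 [np.float64(0.1677), np.float64(0.168), np.float64(0.1661), np.float64(0.1631), np.float64(0.1692), np.float64(0.1693)]
shaft dz/da,db [-0.001  0.096  0.163]
d3 [np.float64(0.1686), np.float64(0.1687), np.float64(0.167), np.float64(0.1638), np.float64(0.17), np.float64(0.1701)]
shaft dz/da,db [-0.009  0.147  0.166]
```

View pics/c8.png

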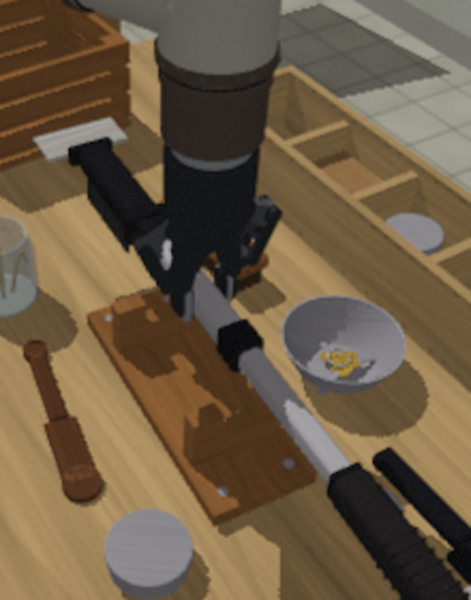

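```bash
python3 -c "
from cell import *
print(state()['time_s']);print(job_done())"
```

```text
9.5167
the job is handed in; nothing more can be done
None
```

The snow brush is locked at the second stop and was held level about 87 mm above where it lay when I handed the job in at 9.5 s. No verdict was reported.

I pinched the button in and drew the handle out about 95 mm. I then let the button go and pulled by the plain part of the grip until it snapped into the second stop. After that I took the shaft at the balance point and lifted it out of the cradle.

**Lock:** the button stood out as far as at the start, and an extra 2 mm pull raised the force to 10 N without the grip moving. The depth images put the travel at 124 mm. That would be 120 mm plus the lock's play and the brush's shift in the cradle, but I did not measure the handle on its own, and 124 mm is close to the 125 mm limit. After the lift only a few depth points showed the button, about 1 mm less proud than before.

**Hold:** the axis is at about 152 mm and level to within a few mm over its length, clear of the cradle. Heights stayed within about 1 mm over a second of holding. The load on the wrist was 3.4 to 4.6 N.

**Disagreement:** the gripper showed 32 mm on the 26 mm shaft, although it had read about 30 mm correctly on the grip. I did not find out why, but the hold was steady.

**Bystanders:** none looked moved in the pictures; I did not measure them.

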